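# Set coir pellets to sprout under the dome

### The job

Lift the clear dome off the terracotta saucer and stand it on the bench, then pick every coir pellet out of the crate of odds and ends and lay them gently, flat and side by side near the middle of the saucer, leaving everything else in the crate. Then press the sprayer's button right down to mist them, let it spring back, and set the dome back in the saucer so that it stands flat on the saucer's floor over all the pellets. The pellets crumble if pinched hard, the dome must not be dropped or banged, and the buckets and widger are to be left alone.

Things in the scene. Friction and masses are not known exactly. Their poses are not given: they have to be found in the camera images.
- pellet1: Coir pellet, one of five (3 to 5 are there; absent ones read None): brown pressed disc 34 mm across, 18 mm thick, a dark 10 mm dimple in both faces, about 22 g. Origin at its centre, z its axis. Starts flat in the crate, centre 9 mm above its floor. Crumbles if the two fingers together press it with over 30 N: pinch with 5 to 8 N, from above, across the 34 mm.
- pellet2: Coir pellet, just like pellet1; same sizes, same origin, as easily crumbled. Absent in some starts.
- pellet3: Coir pellet, just like pellet1; same sizes, same origin, as easily crumbled. Absent in some starts.
- pellet4: Coir pellet, just like pellet1; same sizes, same origin, as easily crumbled. Absent in some starts.
- pellet5: Coir pellet, just like pellet1; same sizes, same origin, as easily crumbled. Absent in some starts.
- saucer: Chipped terracotta saucer, fixed to the bench: 210 mm across the rim, 190 mm across the foot, 28 mm high. Wall 6 mm; flat inner floor about 178 mm across, 7 mm above the bench. Origin at the centre of its underside. The bench to its left, about 0.42 ahead of the robot and 0.345 to the left, is always clear, with room for the dome.
- dome: Clear acrylic dome, about 160 g, open below, upright on the saucer's floor at the start. 146 mm across its rim (140 inside), narrowing above 50 mm to a flat top 94 mm across, 87 mm above the rim, with a knob. Origin at the centre of the rim's plane, z up. Must not be squeezed, dropped or banged with over 60 N in all.
- dome_knob (a point): Centre of the dome's knob, 102 mm above its rim: a plain upright cylinder 28 mm across, from 87 to 117 mm above the rim. Grip it here from above, fingertips clear of the flat top.
- sprayer: Yellow pump sprayer, fixed to the bench to the far left of the saucer: bottle 92 mm across, head 50 x 36 mm, 195 mm high without its button; brass nozzle on its -x side pointing over the saucer. Origin at the centre of its underside.
- button_top (a point): Centre of the top face of the sprayer's black press button (26 mm across), about 210 mm above the bench. Pressed straight down.
- spray_button (a joint): Travel of the sprayer's button in m: 0 up, 0.007 fully down; springs back by itself. Starting to move takes about 2 N, fully down about 5 N; counts as pressed right down beyond 0.0055, held for a moment (0.2 s).
- crate: Open wooden crate, fixed to the bench, to the robot's right: outside 285 mm along its x, 225 mm along its y, 50 mm high; walls 7 mm, inner floor 7 mm above the bench. Origin at the centre of its underside. Holds the pellets among mixed odds and ends standing some 61 mm apart.
- bung: Cork bung standing in the crate: round, 30 mm across below, 36 mm above, 36 mm tall. Origin at the centre of its underside. Stays in the crate.
- block: Dark wooden block in the crate, square: 36 x 36 x 18 mm. Origin at the centre of its underside. Stays in the crate.
- washer: Black rubber washer in the crate: 34 mm across, 6 mm thick, with a pale 18 mm middle. Origin at the centre of its underside. Stays in the crate.
- coupler: Brass hose coupler standing in the crate: 30 mm across below, 20 mm above, 36 mm tall. Origin at the centre of its underside. Stays in the crate.
- tee: Black plastic tee fitting lying in the crate: 16 mm pipes, 46 mm long along its x, branch reaching 23 mm to its +y. Origin at the junction, on the underside. Stays in the crate.
- foot: Terracotta pot foot in the crate, L-shaped: 42 x 20 mm, 24 mm high at its -x end, 12 mm elsewhere. Origin at the centre of its underside. Stays in the crate.
- cap: Grey plastic end cap standing in the crate: 28 mm across, 22 mm tall. Origin at the centre of its underside. Stays in the crate.
- buckets: Stacked pair of small aluminium buckets on the bench behind: 104 mm across, 118 mm high. Origin at the centre of the underside. Leave alone.
- widger: Steel widger with a round wooden handle, 210 mm long, 18 mm high, lying on the bench at the left, roughly along world x. Origin near its middle. Leave alone.
Things that resemble listed ones, but are neither listed nor needed, are in the scene too. What is shaped like the coupler but black or green is not meant. Of the things that look like the saucer, the smaller one is meant.

How it is judged:
On the way, in this order (a step that is already met when the one before it is completed fails the run):
1. the dome has been taken off the saucer and stands, let go, upright on the bench clear of it (horizontal distance between dome and saucer above 0.16 m and height (world z) of dome below 0.008 m and angle between dome's own z axis and vertical below 0.08 rad and contact force between the fingers and dome below 0.2 N), for 0.3 s.
2. every coir pellet that is there lies flat in the saucer, let go, with the dome still off (horizontal distance between each of pellet1, pellet2, pellet3, pellet4, pellet5 and saucer below 0.075 m and z of pellet1 in the frame of saucer between 0.01 and 0.0205 m and z of pellet2 in the frame of saucer between 0.01 and 0.0205 m and z of pellet3 in the frame of saucer between 0.01 and 0.0205 m and z of pellet4 in the frame of saucer between 0.01 and 0.0205 m and z of pellet5 in the frame of saucer between 0.01 and 0.0205 m and contact force between the fingers and pellet1 below 0.2 N and contact force between the fingers and pellet2 below 0.2 N and contact force between the fingers and pellet3 below 0.2 N and contact force between the fingers and pellet4 below 0.2 N and contact force between the fingers and pellet5 below 0.2 N and horizontal distance between dome and saucer above 0.16 m), for 0.3 s.
3. with all the pellets in the uncovered saucer, the sprayer's button is pressed right down (value of joint spray_button above 0.0055 m and horizontal distance between each of pellet1, pellet2, pellet3, pellet4, pellet5 and saucer below 0.075 m and z of pellet1 in the frame of saucer between 0.01 and 0.0205 m and z of pellet2 in the frame of saucer between 0.01 and 0.0205 m and z of pellet3 in the frame of saucer between 0.01 and 0.0205 m and z of pellet4 in the frame of saucer between 0.01 and 0.0205 m and z of pellet5 in the frame of saucer between 0.01 and 0.0205 m and horizontal distance between dome and saucer above 0.16 m), for 0.2 s.
At the end, for the whole second after the job is handed in: All pellets lie flat on the saucer's floor (centre 10 to 20.5 mm above its underside), within 58 mm of the dome's axis; dome upright (0.05 rad), rim under 10.5 mm above the saucer's underside, within 22 mm of its centre; all at rest; button up (under 2 mm); the other bits in the crate (horizontal distance between each of pellet1, pellet2, pellet3, pellet4, pellet5 and saucer below 0.075 m and z of pellet1 in the frame of saucer between 0.01 and 0.0205 m and horizontal distance between each of pellet1, pellet2, pellet3, pellet4, pellet5 and dome below 0.058 m and linear speed of each of pellet1, pellet2, pellet3, pellet4, pellet5, dome below 0.03 m/s and z of pellet2 in the frame of saucer between 0.01 and 0.0205 m and z of pellet3 in the frame of saucer between 0.01 and 0.0205 m and z of pellet4 in the frame of saucer between 0.01 and 0.0205 m and z of pellet5 in the frame of saucer between 0.01 and 0.0205 m and horizontal distance between dome and saucer below 0.022 m and z of dome in the frame of saucer below 0.0105 m and angle between dome's own z axis and vertical below 0.05 rad and value of joint spray_button below 0.002 m and x of bung in the frame of crate between -0.14 and 0.14 m and y of bung in the frame of crate between -0.11 and 0.11 m and height (world z) of each of bung, block, washer, coupler, tee, foot, cap below 0.05 m and x of block in the frame of crate between -0.14 and 0.14 m and y of block in the frame of crate between -0.11 and 0.11 m and x of washer in the frame of crate between -0.14 and 0.14 m and y of washer in the frame of crate between -0.11 and 0.11 m and x of coupler in the frame of crate between -0.14 and 0.14 m and y of coupler in the frame of crate between -0.11 and 0.11 m and x of tee in the frame of crate between -0.14 and 0.14 m and y of tee in the frame of crate between -0.11 and 0.11 m and x of foot in the frame of crate between -0.14 and 0.14 m and y of foot in the frame of crate between -0.11 and 0.11 m and x of cap in the frame of crate between -0.14 and 0.14 m and y of cap in the frame of crate between -0.11 and 0.11 m); the robot touches nothing.
It fails at once if a coir pellet pinched or pressed hard enough to crumble (over 30 N from the fingers, both together) (contact force between the fingers and pellet1 above 30 N or contact force between the fingers and pellet2 above 30 N or contact force between the fingers and pellet3 above 30 N or contact force between the fingers and pellet4 above 30 N or contact force between the fingers and pellet5 above 30 N).
It fails at once if the acrylic dome squeezed, dropped or banged down (over 60 N in all from anything it touches) (contact force between dome and anything else above 60 N).
It fails at once if the buckets or the widger shoved more than 40 mm (distance of any of buckets, widger from where it was at the start of the episode above 0.04 m).
Of pellet1, pellet2, pellet3, pellet4, pellet5 only 3 to 5 are there at a start; the rules pass over those that are not, and their reading is None.
At some moment in a run one of pellet1, pellet2, pellet3, pellet4, pellet5 may be knocked a few centimetres aside while the robot is not near it.
It also fails if it takes over 210 s, if anything falls off the work surface, if the arm or the gripper's body presses on something with over 40 N, if the wrist force passes 120 N, or if a joint passes its speed limit or range.

### The arm

A 6-joint arm with a two-finger parallel gripper is mounted at the origin on the work surface. World frame = base frame: x ahead of the robot, y to its left, z up, the work surface at z = 0. Lengths are in m, angles in rad, forces in N, time in s.
With the tool pointing down it reaches from about 0.3 to 0.825 m from the base axis. Payload 5.4 kg.
Tool frame: the origin (TCP) lies at the very end of the fingers, on their centre line; the grasp point (between the pads) lies 19 mm behind it; z points along the fingers, y is the line along which they close (so a half turn about z gives the same grasp; the last joint's range is limited). The gripper opens to 92 mm and grips with 3 to 60 N. Pads are 20 mm wide; open, the fingers measure 128 mm over their backs; the gripper's body (75 mm by 189 mm) begins 69 mm behind the grasp point.
Start: joints at [1.014, 0.158, 1.597, -0, 1.386, -0.21], TCP at [0.195, 0.541, 0.215] pointing down, gripper open.
Joint ranges: [-2.91, 2.91], [-0.94, 2.29], [0.18, 2.7], [-1.29, 4.43], [0.17, 2.64], [-3, 3]. Speed limits (rad/s): [2.57, 2.57, 3.14, 3.14, 3.14, 3.14].

### API

Orientations are given as a unit quaternion [x, y, z, w].
In Python, from cell import * gives the robot as it stands. The module is installed in compiled form; this text tells all that it offers. Calls block until the motion is done:
- move_pose(position, orientation): joint-space move of the TCP to a pose.
- movel(position, vel=0.15, rotation=None, f_stop=None): straight line of the TCP; rotation=None keeps the orientation; vel is the mean speed in m/s. With f_stop (N) it stops when the force on the tool has changed by that much, and returns True; else False.
- goto_joints(angles): joint-space move.
- gripper_to(opening, squeeze=None): finger opening in m; squeeze is the grip in N (None keeps the last); returns when the fingers have stopped.
- pause(seconds).
- ik(position, orientation): joint angles nearest the present ones, or None.
- snapshot(name): name is "scene" or "side" or "wrist"; returns a dict with "pixels" (420x560x3 uint8, red, green, blue), "depth" (420x560 float32, m along the optical axis (not along the pixel's ray), 0 where there is no reading), "K" (3x3 intrinsics, pixels), "T" (4x4, takes a point from camera to world coordinates). Camera axes: x right, y down, z forward; pixel columns grow to the right and rows downward; lengths in m; the calibration is good to about 2 mm. A picture is of the moment at which its call begins.
A pose or a line that the arm cannot do raises IKError and nothing moves.
- finish_job(): hands the job in; it is judged then, once.
Readings, each from a call of its own:
- current_t(): time.
- current_q(): joint angles.
- current_qd(): joint speeds.
- current_joint_efforts(): joint torques, N m.
- current_ee_pos(): TCP position.
- current_ee_rot(): TCP orientation.
- current_force(): force on the tool from outside, world axes, zero at the start.
- current_ft_torque(): the same for the moment, N m.
- current_width(): finger opening in m.
- current_finger_force(): force on a finger pad.
Only numpy, scipy, OpenCV 4.12 (cv2) and the standard library are available. Lean on these libraries where they do the work, as an engineer would, in place of code of your own. Each camera call takes 0.05 s, during which the arm holds its last target. There are 200 camera calls.

## Working session

There is one attempt and no reset: what is moved stays moved. The work goes in short steps, each a Python script; the robot and the scene stay as the last script left them, time stands still between calls to the robot, and variables do not carry over. Pictures are saved under pics/ and viewed, at most 14 in all, crops included, and the job is handed in when it is done.

```bash
mkdir -p pics; cat > h.py <<'E'
from cell import *
import numpy as np, cv2
def save(s,n): cv2.imwrite('pics/'+n+'.png',cv2.cvtColor(s['pixels'],cv2.COLOR_RGB2BGR))
def ray(s,u,v,z):
    K,T=s['K'],s['T']; d=T[:3,:3]@np.linalg.solve(K,[u,v,1.]); o=T[:3,3]
    return o+d*(z-o[2])/d[2]
def pt(s,u,v):
    d=s['depth'][int(v),int(u)]; return (s['T']@np.r_[np.linalg.solve(s['K'],[u,v,1.])*d,1])[:3]
def proj(s,p):
    c=np.linalg.inv(s['T'])@np.r_[p,1]; q=s['K']@c[:3]; return q[:2]/q[2]
E
python3 - <<'E'
from h import *
np.set_printoptions(precision=3,suppress=True)
for n in ('scene','side'):
    s=snapshot(n); save(s,n+'0'); np.save('pics/'+n+'0.npy',s,allow_pickle=True); print(n,s['T'],s['K'])
print(current_ee_rot(),current_t())
E
```

```text
scene [[ 0.542  0.515 -0.664  1.275]
 [ 0.84  -0.309  0.445 -0.546]
 [ 0.024 -0.799 -0.6    0.891]
 [ 0.     0.     0.     1.   ]] [[446.825   0.    280.293]
 [  0.    446.825 216.564]
 [  0.      0.      1.   ]]
side [[ 0.729 -0.473  0.495 -0.399]
 [-0.684 -0.507  0.524 -0.934]
 [ 0.003 -0.721 -0.693  1.391]
 [ 0.     0.     0.     1.   ]] [[527.703   0.    283.966]
 [  0.    527.703 211.368]
 [  0.      0.      1.   ]]
[ 0.173  0.985 -0.001 -0.   ] 0.1
```

View pics/scene0.png

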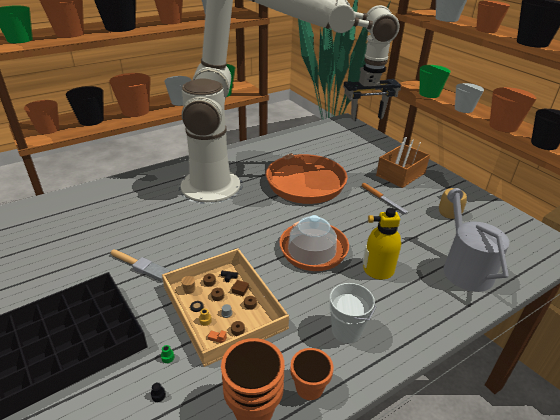

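View pics/side0.png

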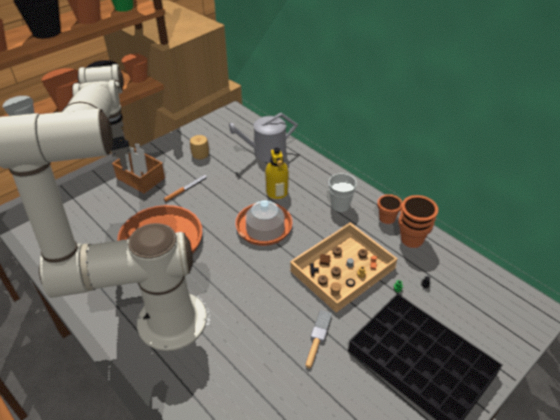

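The scene view shows the dome on the saucer at (314,243), the sprayer button at (391,211) and the crate centred at (225,305), with several dimpled pellets. The side view agrees, with the dome at (264,220) and the crate at (344,265). Next I'll take rough positions and then the wrist view from above.

```bash
python3 - <<'E'
from h import *
np.set_printoptions(precision=4,suppress=True)
s={n:np.load(f'pics/{n}0.npy',allow_pickle=True).item() for n in('scene','side')}
a=s['scene']
print('dome knob',ray(a,314,219,.115),pt(a,314,219),'side',ray(s['side'],264,204,.115))
print('button',ray(a,391,211,.21),pt(a,391,211),ray(s['side'],276,152,.21))
print('crate',ray(a,225,305,.05),ray(s['side'],344,265,.05))
R=np.array([0,1,0,0.])
print(ik([.5,0,.4],R), ik([.5,-.2,.4],R))
s0=snapshot('wrist');print(np.linalg.inv(s0['T'])@np.r_[current_ee_pos(),1],s0['K'])
from scipy.spatial.transform import Rotation as Ro
k=ray(a,314,219,.115); c=ray(a,225,305,.05)
move_pose([k[0],k[1],.36],R); w=snapshot('wrist');save(w,'w_dome');np.save('pics/wd.npy',w)
move_pose([c[0],c[1],.36],R); w=snapshot('wrist');save(w,'w_crate');np.save('pics/wc.npy',w)
print(current_t(),current_q())
E
```

```text
dome knob [0.4768 0.1063 0.115 ] [0.4881 0.097  0.126 ] side [0.4856 0.1057 0.115 ]
button [0.6503 0.2196 0.21  ] [0.6512 0.2185 0.211 ] [0.6366 0.2063 0.21  ]
crate [ 0.5805 -0.2367  0.05  ] [ 0.528  -0.2436  0.05  ]
[-0.2422 -0.0892  1.4917 -0.      1.7391 -1.813 ] [-0.605   0.0133  1.3921 -0.      1.7362 -2.1758]
[-0.0006  0.0262  0.1824  1.    ] [[365.905    0.     274.7045]
 [  0.     365.905  210.4831]
 [  0.       0.       1.    ]]
3.5333 [-0.5774  0.2452  1.2138  0.0004  1.6819 -2.1501]
```

View pics/w_dome.png

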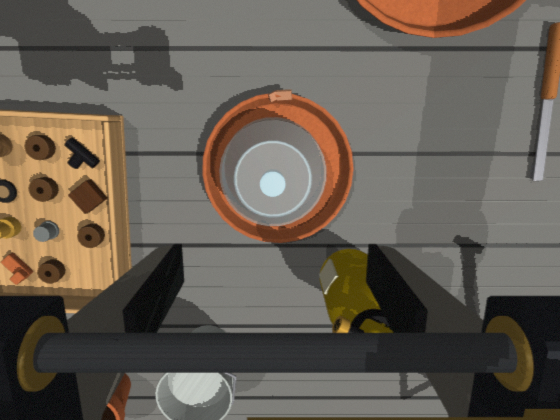

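View pics/w_crate.png

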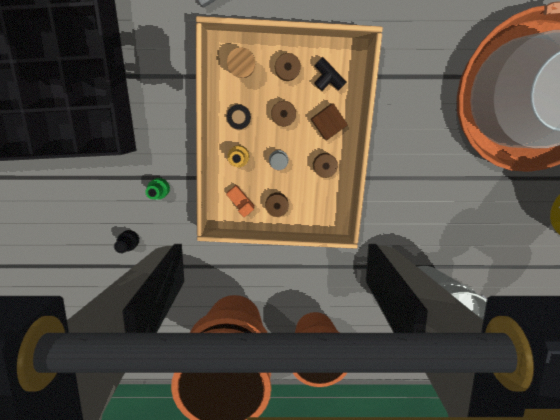

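The wrist views show the dome knob at (272,184), inside the small saucer at (278,167). The crate holds four pellets, at (287,66), (284,113), (325,165) and (277,205), among the odds and ends. Next I'll measure the saucer, knob and sprayer button, and move the dome.

```bash
python3 - <<'E'
from h import *
np.set_printoptions(precision=4,suppress=True)
w=np.load('pics/wd.npy',allow_pickle=True).item()
R=np.array([0,1,0,0.])
def saucer(w,c,name=None):
    hsv=cv2.cvtColor(w['pixels'],cv2.COLOR_RGB2HSV)
    m=cv2.inRange(hsv,(0,110,60),(14,255,255))
    m=cv2.morphologyEx(m,cv2.MORPH_CLOSE,np.ones((9,9),np.uint8))
    cs,_=cv2.findContours(m,cv2.RETR_EXTERNAL,cv2.CHAIN_APPROX_NONE)
    q=[k for k in cs if cv2.pointPolygonTest(cv2.convexHull(k),c,False)>0]
    k=cv2.convexHull(max(q,key=cv2.contourArea)).reshape(-1,2)
    P=np.array([ray(w,u,v,.028)[:2] for u,v in k]).astype(np.float32)
    return cv2.minEnclosingCircle(P),cv2.fitEllipse(P)
print('saucer',saucer(w,(278,167)))
g=w['pixels'].astype(int)
m=((g.min(2)>150)).astype(np.uint8); m[:, :240]=0;m[:,310:]=0;m[:150]=0;m[220:]=0
n,l,st,ce=cv2.connectedComponentsWithStats(m);i=1+st[1:,4].argmax();print(st[i],ce[i]);k=ray(w,*ce[i],.124);print('knob',k,pt(w,*ce[i]))
# button look
move_pose([.63,.21,.40],R); b=snapshot('wrist');save(b,'w_btn');np.save('pics/wb.npy',b)
# closer knob look
move_pose([k[0],k[1],.26],R); d=snapshot('wrist');save(d,'w_knob');np.save('pics/wk.npy',d)
print('saucer',saucer(d,tuple(float(x) for x in proj(d,[*k[:2],.03]))))
print(proj(d,k),current_t())
E
```

```text
saucer (((0.47993358969688416, 0.11212080717086792), 0.1059250682592392), ((0.48130741715431213, 0.1113642230629921), (0.20750635862350464, 0.20853997766971588), 97.44171905517578))
[ 240  150   70   66 1967] [285.4235 182.0991]
knob [0.4792 0.1197 0.124 ] [0.4848 0.1206 0.0934]
saucer (((0.47993361949920654, 0.11103008687496185), 0.10590652376413345), ((0.481383740901947, 0.11145976185798645), (0.20747032761573792, 0.2085113227367401), 89.23320007324219))
[274.2144 198.0619] 6.1833
```

View pics/w_btn.png

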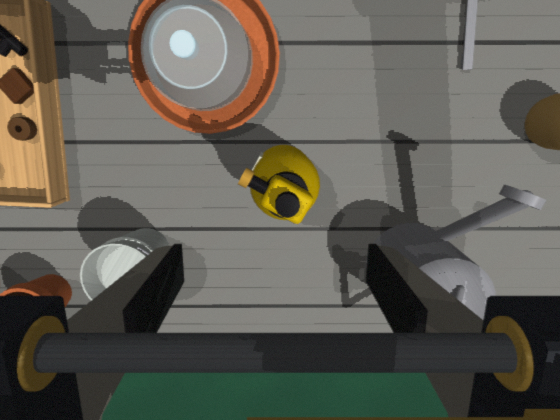

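View pics/w_knob.png

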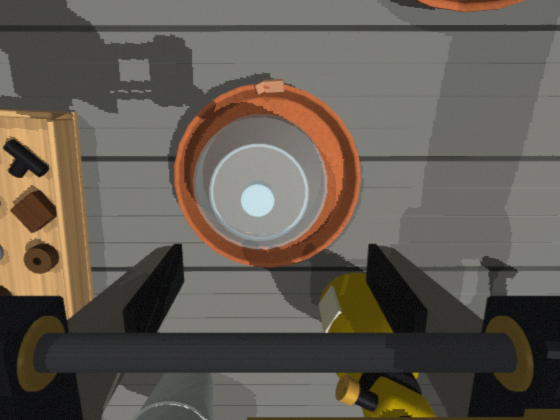

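The knob shows at (257,199) in the close view, and the button is at (288,204) in the sprayer view with its nozzle pointing at the saucer. Next I'll lift the dome over to the clear bench.

```bash
python3 - <<'E'
from h import *
np.set_printoptions(precision=4,suppress=True)
d=np.load('pics/wk.npy',allow_pickle=True).item();b=np.load('pics/wb.npy',allow_pickle=True).item()
def blob(m,uv):
    n,l,st,ce=cv2.connectedComponentsWithStats(m.astype(np.uint8));i=l[uv[1],uv[0]];return st[i],ce[i]
g=d['pixels'].astype(int);print(g[199,257],g[180,235],g[175,257])
m=g.min(2)>(g[199,257].min()+g[180,235].min())/2
st,c=blob(m,(257,199));print(st,c);k=ray(d,*c,.124);print('knob',k,pt(d,*c))
h=b['pixels'].max(2)<60;st,c=blob(h,(288,204));print('btn',st,c,ray(b,*c,.21),pt(b,*c))
k2=ray(b,182.5,43.5,.124);print('knob from btn view',k2)
assert np.linalg.norm(k-k2)<.006 
R=np.array([0,1,0,0.])
x,y=k[:2]
gripper_to(.05)
movel([x,y,.15],vel=.15)
print('hit',movel([x,y,.100],vel=.05,f_stop=4))
gripper_to(.0,squeeze=12); print(current_width(),current_finger_force(),current_force())
movel([x,y,.28],vel=.08); print(current_width(),current_force())
move_pose([.42,.345,.28],R); 
movel([.42,.345,.105],vel=.1);print(current_force())
print('touch',movel([.42,.345,.088],vel=.015,f_stop=1.5),current_ee_pos(),current_force())
pause(.2);gripper_to(.05);movel([.42,.345,.28],vel=.12)
print(current_t()); s=snapshot('scene');save(s,'scene1')
E
```

```text
[196 224 229] [151 152 150] [155 154 150]
[241 185  33  32 828] [257.07   200.2126]
knob [0.481  0.1049 0.124 ] [0.4811 0.1049 0.1237]
btn [276 192  23  25 467] [286.7559 203.8715] [0.6468 0.2215 0.21  ] [0.647  0.2216 0.2094]
knob from btn view [0.4823 0.1059 0.124 ]
hit False
0.028056216930044682 12.000008225440979 [ 0.4044 -1.1468  0.3391]
0.027701717588156673 [ 0.1894  0.4951 -1.7486]
[-0.5906 -0.549  -1.5573]
touch True [0.4199 0.3449 0.0931] [-0.694  -0.7435  4.4749]
17.925
```

View pics/scene1.png

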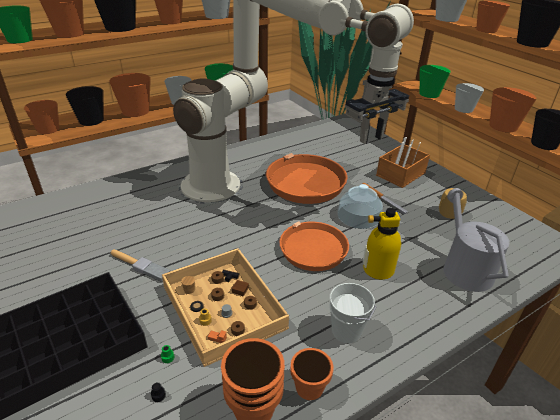

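The dome now stands on the bench at (360,203), and the empty saucer is at (314,246). Next come crate positions and grasp-angle choices with clearance.

```bash
cat >> h.py <<'E'
from scipy.spatial.transform import Rotation as Ro
def down(a): return (Ro.from_euler('z',a)*Ro.from_quat([0,1,0,0.])).as_quat()
def pick_rot(p,a):
    """closing line along angle a from +y; choose the half turn with small q6"""
    c=[(abs(q[5]),r) for r in (down(a+k*np.pi) for k in (-1,0,1)) if (q:=ik(p,r)) is not None]
    return min(c,key=lambda t:t[0])[1]
E
python3 - <<'E'
from h import *
np.set_printoptions(precision=3,suppress=True)
c=np.load('pics/wc.npy',allow_pickle=True).item()
corn=np.array([ray(c,u,v,.05)[:2] for u,v in[(198,18),(382,28),(358,245),(197,240)]]);print(corn)
(cx,cy),sz,ang=r=cv2.minAreaRect(corn.astype(np.float32));print(r)
items=dict(bung=(239,62,.043),tee=(328,73,.015),washer=(239,116,.013),block=(327,120,.025),coupler=(237,158,.043),cap=(279,159,.029),foot=(240,201,.025))
O={k:ray(c,*v)[:2] for k,v in items.items()};rad=dict(tee=.026,block=.025,foot=.024)
P=[ray(c,u,v,.025)[:2] for u,v in[(287,66),(284,113),(325,165),(277,205)]]
# refine on dark dimple
g=cv2.cvtColor(c['pixels'],cv2.COLOR_RGB2GRAY)
out=[]
for i,p in enumerate(P):
    best=None
    obs=[(o,rad.get(k,.019)) for k,o in O.items()]+[(q,.018) for j,q in enumerate(P) if j!=i]
    for a in np.radians(np.arange(-90,90,5)):
        t=np.array([-np.sin(a),np.cos(a)]);n=np.array([np.cos(a),np.sin(a)])
        pts=np.array([p+t*s*x+n*y for s in(1,-1) for x in np.linspace(.023,.041,4) for y in(-.011,0,.011)])
        cl=min(np.linalg.norm(pts-o,axis=1).min()-r for o,r in obs)
        wall=-max(1e-9-cv2.pointPolygonTest(corn.astype(np.float32),tuple(map(float,x)),True) for x in pts)-.010
        cl=min(cl,wall)
        if best is None or cl>best[0]: best=(cl,a)
    out.append((p,best)); print(p,best[0],np.degrees(best[1]), np.min([np.linalg.norm(p-o) for o,_ in obs]))
np.save('plan.npy',np.array([[*p,b[1]] for p,b in out]))
E
```

```text
[[ 0.399 -0.326]
 [ 0.41  -0.106]
 [ 0.686 -0.118]
 [ 0.679 -0.342]]
((0.5445430278778076, -0.22378617525100708), (0.22389370203018188, 0.280053973197937), 87.277099609375)
[ 0.45  -0.219] 0.00044780384114305113 35.0 0.05519738795918662
[ 0.509 -0.222] 0.009157693366620395 45.0 0.058393819668313036
[ 0.578 -0.165] 0.005535465219235494 45.0 0.060409796916401
[ 0.635 -0.231] 0.0019063864801892993 40.0 0.052820002133676935
```

```bash
cat >> h.py <<'E'
def locate(p,name=None):
    """wrist view from straight above p; centre of the brown disc there (z .025)"""
    move_pose([p[0]+.026,p[1],.17],down(0)); pause(.15)
    w=snapshot('wrist'); 
    if name: save(w,name)
    hsv=cv2.cvtColor(cv2.GaussianBlur(w['pixels'],(3,3),0),cv2.COLOR_RGB2HSV)
    u,v=proj(w,[*p,.025])
    m=(hsv[...,2]<125).astype(np.uint8)
    m=cv2.morphologyEx(m,cv2.MORPH_OPEN,np.ones((9,9),np.uint8))
    n,l,st,ce=cv2.connectedComponentsWithStats(m)
    i=min(range(1,n),key=lambda i:np.hypot(*(ce[i]-[u,v])))
    k=max(cv2.findContours((l==i).astype(np.uint8),0,1)[0],key=cv2.contourArea)
    c,r=cv2.minEnclosingCircle(k); f=w['K'][0,0]/(w['T'][2,3]-.025)
    dim=(hsv[...,2]<50).astype(np.uint8)
    yy,xx=np.mgrid[:420,:560]; dim[np.hypot(xx-c[0],yy-c[1])>.012*f]=0
    dc=np.array([xx[dim>0].mean(),yy[dim>0].mean()]) if dim.sum()>10 else None
    return ray(w,*c,.025)[:2], r/f, np.sqrt(st[i][4]/np.pi)/f, None if dc is None else ray(w,*dc,.025)[:2]
SC=np.array([.481,.1112]); ZF=.0105
def pick(p,a):
    r=pick_rot([*p,.12],a); gripper_to(.046); move_pose([*p,.12],r)
    movel([*p,.04],vel=.12); hit=movel([*p,ZF],vel=.04,f_stop=4); z=current_ee_pos()[2]
    gripper_to(0,squeeze=6); wd=current_width()
    movel([*p,.12],vel=.12); return hit,z,wd,current_width(),current_finger_force()
def place(i,n=4,rr=.036):
    th=2*np.pi*i/n+np.pi/4; q=SC+rr*np.array([np.cos(th),np.sin(th)])
    r=pick_rot([*q,.12],th-np.pi/2); move_pose([*q,.12],r)
    w=current_width(); movel([*q,.03],vel=.15)
    hit=movel([*q,ZF],vel=.03,f_stop=2); z=current_ee_pos()[2]
    gripper_to(.044); movel([*q,.12],vel=.12); return w,hit,z
E
python3 - <<'E'
from h import *
np.set_printoptions(precision=4,suppress=True)
gripper_to(.046)
pl=np.load('plan.npy'); move_pose([.54,-.2,.22],down(0))
print(pl[2],locate(pl[2,:2],'l2'),locate(pl[1,:2]),pl[1],current_t(),sep='\n')
E
```

```text
[ 0.578  -0.1651  0.7854]
(array([ 0.5771, -0.1658]), np.float64(0.01822395479581076), np.float64(0.01696348142611477), array([ 0.5791, -0.1641]))
(array([ 0.5069, -0.227 ]), np.float64(0.020091752444122576), np.float64(0.017889422467345626), array([ 0.5091, -0.2231]))
[ 0.5086 -0.2224  0.7854]
21.5667
```

View pics/l2.png

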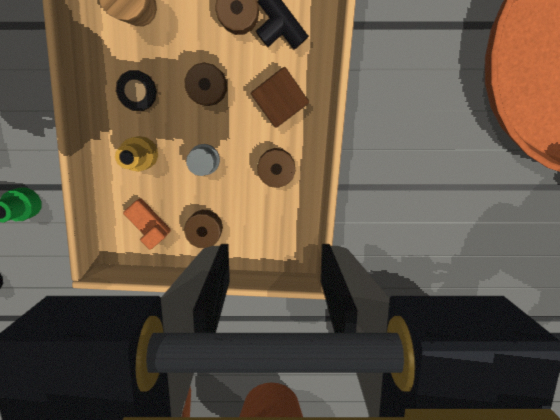

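The close view shows the pellet dimple at (276,168), and the measured centre agrees with the plan. The dimple centre is the steadier cue, so I'll use it and start picking.

```bash
cat > go.py <<'E'
from h import *
import sys
np.set_printoptions(precision=4,suppress=True)
pl=np.load('plan.npy')
for i,slot in [tuple(map(int,a.split(':'))) for a in sys.argv[1:]]:
    c,r,ra,d=locate(pl[i,:2]); print(i,pl[i,:2],c,r,ra,d)
    if d is None or np.linalg.norm(d-pl[i,:2])>.012 or ra>.021: print('check'); break
    g=pick(d,pl[i,2]); print(' pick',g)
    if g[2]<.03: print('missed'); break
    print(' place',place(slot),current_t())
E
python3 go.py 2:0
```

```text
2 [ 0.578  -0.1651] [ 0.5773 -0.1661] 0.01825180300667382 0.01712781884688607 [ 0.579 -0.164]
 pick (False, np.float64(0.010695793298833873), 0.03408999358947087, 0.03390019622447783, 5.999950468540192)
 place (0.03352747632556376, True, np.float64(0.010531319820778387)) 31.525
```

```bash
python3 go.py 1:1 0:2 3:3; python3 - <<'E'
from h import *
move_pose([.507,.111,.3],down(0)); w=snapshot('wrist'); a=w['pixels']; move_pose([.54,-.2,.34],down(0)); b=snapshot('wrist')['pixels']
m=np.hstack([a,b]); cv2.imwrite('pics/chk.png',cv2.cvtColor(cv2.resize(m,(800,300)),cv2.COLOR_RGB2BGR)); np.save('pics/chk.npy',w); print(current_t())
E
```

```text
1 [ 0.5086 -0.2224] [ 0.5053 -0.2268] 0.02073746779617656 0.018350763549953686 [ 0.5091 -0.2231]
 pick (False, np.float64(0.01067885626730376), 0.03369420395589377, 0.033633250303414436, 5.999926999211311)
 place (0.03362163864421541, True, np.float64(0.010468381786756582)) 42.5917
0 [ 0.4499 -0.219 ] [ 0.4548 -0.1797] 0.040398059401242484 0.025760768690277987 [ 0.4553 -0.1737]
check
48.0083
```

View pics/chk.png

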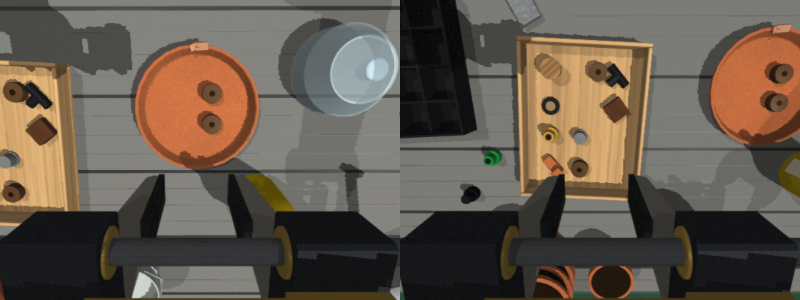

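In the saucer, the two placed pellets show at (210,92) and (210,124) in the left view. The right view shows the next pellet knocked closer to the tee, at (598,72). I'll take a close look at it, and fetch the other one meanwhile.

```bash
python3 go.py 3:3; python3 - <<'E'
from h import *
np.set_printoptions(precision=4,suppress=True)
move_pose([.45+.03,-.20,.19],down(0)); pause(.2); w=snapshot('wrist'); np.save('pics/t.npy',w)
cv2.imwrite('pics/t.png',cv2.cvtColor(w['pixels'],cv2.COLOR_RGB2BGR)); print(current_t())
E
```

```text
3 [ 0.6351 -0.2313] [ 0.6324 -0.2319] 0.0188386391696444 0.01696494169243193 [ 0.6362 -0.2319]
 pick (False, np.float64(0.010735632268463535), 0.0337883906096389, 0.03360250269097709, 5.999946445226669)
 place (0.03375623406034163, True, np.float64(0.010535759722203435)) 58.575
61.2917
```

View pics/t.png

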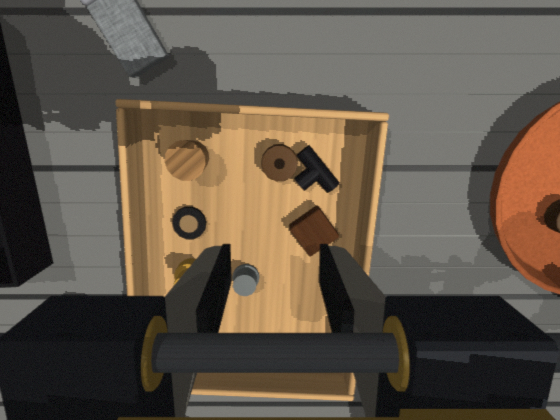

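The pellet at (280,162) now touches the tee, whose bar runs (303,150)–(333,187) with its branch end at (297,187). The wall is just above it. I'll measure the real gaps before choosing a grasp.

```bash
python3 - <<'E'
from h import *
np.set_printoptions(precision=4,suppress=True)
w=np.load('pics/t.npy',allow_pickle=True).item()
im=w['pixels'];hsv=cv2.cvtColor(im,cv2.COLOR_RGB2HSV)
yy,xx=np.mgrid[:420,:560]
dm=(hsv[...,2]<55)&(np.hypot(xx-280,yy-162)<9);print(dm.sum(),xx[dm].mean(),yy[dm].mean())
p=ray(w,xx[dm].mean(),yy[dm].mean(),.025)[:2];print('pellet',p)
t=((hsv[...,2]<60)&(np.abs(xx-318)<28)&(np.abs(yy-168)<30)&(np.hypot(xx-280,yy-162)>20)).astype(np.uint8)
n,l,st,ce=cv2.connectedComponentsWithStats(t);i=1+st[1:,4].argmax();print(st[i],ce[i])
k=max(cv2.findContours((l==i).astype(np.uint8),0,2)[0],key=cv2.contourArea)
poly=cv2.approxPolyDP(k,2.5,True).reshape(-1,2);T=np.array([ray(w,u,v,.018)[:2] for u,v in poly]);print('tee',np.c_[poly,T])
# wall inner faces from depth: heights along column 280 / row 165
for r in range(100,135,3): print(r,pt(w,280,r),end=' ')
M=cv2.resize(im[90:260,150:400],(750,510),interpolation=cv2.INTER_CUBIC);cv2.imwrite('pics/tz.png',cv2.cvtColor(M,cv2.COLOR_RGB2BGR))
W=min(pt(w,280,r)[0] for r in range(118,140) if pt(w,280,r)[2]<.012); print('\nfloor starts x',W)
tp=np.vstack([np.array([T[j]+(T[(j+1)%len(T)]-T[j])*s for s in np.linspace(0,1,12)]) for j in range(len(T))])
res=[]
for a in np.radians(np.arange(-90,90,5)):
  t_=np.array([-np.sin(a),np.cos(a)]);n_=np.array([np.cos(a),np.sin(a)])
  for sh in np.arange(-.004,.0041,.002):
    for s in(1,-1):
      for off in (0,.003,.006,.009):   # near finger on +s side
        lo={s:.0185,-s:.0185+2*off+.002}
        q=[];c=[]
        for sg in(1,-1):
            corners=np.array([p+t_*sg*x+n_*y for x in(lo[sg],lo[sg]+.018) for y in(sh-.010,sh+.010)])
            d=tp-p; X=d@t_*sg; Y=d@n_-sh
            c.append(np.hypot(np.maximum(np.maximum(lo[sg]-X,X-lo[sg]-.018),0),np.maximum(abs(Y)-.010,0)).min())
            c.append(corners[:,0].min()-W)
        res.append((min(c),np.degrees(a),sh,s,off))
res.sort(reverse=True);print(*res[:6],sep='\n')
E
```

```text
77 279.02597402597405 163.44155844155844
pellet [ 0.4524 -0.1952]
[ 294  146   45   46 1041] [314.4092 171.1835]
tee [[305.     147.       0.4381  -0.1712]
 [298.     153.       0.4436  -0.1776]
 [306.     168.       0.4576  -0.1699]
 [294.     178.       0.4671  -0.181 ]
 [304.     189.       0.4776  -0.1713]
 [315.     180.       0.469   -0.1611]
 [327.     191.       0.4796  -0.1494]
 [338.     182.       0.4709  -0.1393]
 [311.     148.       0.439   -0.1657]]
100 [ 0.3959 -0.1942 -0.0015] 103 [ 0.3987 -0.1942  0.0014] 106 [ 0.4014 -0.1942 -0.0008] 109 [ 0.4047 -0.1949  0.049 ] 112 [ 0.407  -0.1949  0.0499] 115 [ 0.4094 -0.1949  0.0499] 118 [ 0.4123 -0.1943  0.0064] 121 [ 0.4151 -0.1942  0.0053] 124 [ 0.4178 -0.1942  0.0069] 127 [ 0.4206 -0.1942  0.0054] 130 [ 0.4233 -0.1942  0.0062] 133 [ 0.4261 -0.1942  0.0063] 
floor starts x 0.4123177725736683
(np.float64(0.005135388916780863), np.float64(-59.99999999999999), np.float64(0.004), -1, 0.009)
(np.float64(0.004902934063469556), np.float64(29.999999999999996), np.float64(0.002), -1, 0.009)
(np.float64(0.004479851459295858), np.float64(-59.99999999999999), np.float64(0.002), -1, 0.009)
(np.float64(0.004473834900145968), np.float64(-65.0), np.float64(0.004), -1, 0.009)
(np.float64(0.004473834900145968), np.float64(-65.0), np.float64(0.004), -1, 0.006)
(np.float64(0.004326561963557284), np.float64(29.999999999999996), np.float64(0.004), -1, 0.009)
```

View pics/tz.png

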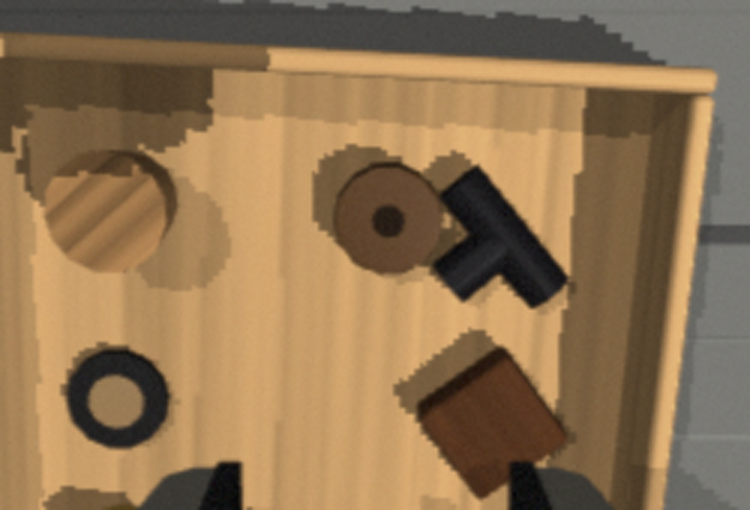

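```bash
python3 - <<'E'
from h import *
p=np.array([.4524,-.1952]);W=.4125
T=np.array([[.4381,-.1712],[.4436,-.1776],[.4576,-.1699],[.4671,-.181],[.4776,-.1713],[.469,-.1611],[.4796,-.1494],[.4709,-.1393],[.439,-.1657]])
tp=np.vstack([np.array([T[j]+(T[(j+1)%len(T)]-T[j])*s for s in np.linspace(0,1,12)]) for j in range(len(T))])
B=[(np.array([.4524-.0,-.1952-.083]),.019)]
res=[]
for a in np.radians(np.arange(-90,90,5)):
  t=np.array([-np.sin(a),np.cos(a)]);n=np.array([np.cos(a),np.sin(a)])
  for sh in np.arange(-.006,.0061,.001):
   for g0 in np.arange(.0185,.026,.001):
    for g1 in np.arange(.0185,.031,.001):
     if not .040<=g0+g1<=.05: continue
     c=[g0-.0175,g1-.0175]
     for sg,g in((1,g0),(-1,g1)):
        d=tp-p;X=d@t*sg;Y=d@n-sh
        c.append(np.hypot(np.maximum(np.maximum(.016-X,X-g-.018),0),np.maximum(abs(Y)-.010,0)).min())
        c.append(min((p+t*sg*x+n*y)[0] for x in(g,g+.018) for y in(sh-.01,sh+.01))-W)
     res.append((round(min(c),4),round(np.degrees(a)),sh,g0,g1))
res.sort(reverse=True);print(*res[:4],sep='\n')
E
```

```text
(np.float64(0.0027), -65, np.float64(0.006), np.float64(0.025500000000000005), np.float64(0.0205))
(np.float64(0.0027), -65, np.float64(0.006), np.float64(0.024500000000000004), np.float64(0.0205))
(np.float64(0.0027), -65, np.float64(0.006), np.float64(0.023500000000000004), np.float64(0.0205))
(np.float64(0.0027), -65, np.float64(0.006), np.float64(0.022500000000000003), np.float64(0.0205))
```

```bash
python3 - <<'E'
from h import *
np.set_printoptions(precision=4,suppress=True)
p=np.array([.4524,-.1952]);a=np.radians(-65);t=np.array([-np.sin(a),np.cos(a)]);n=np.array([np.cos(a),np.sin(a)])
c=p+t*.0015+n*.006
r=pick_rot([*c,.12],a);gripper_to(.044);move_pose([*c,.12],r)
movel([*c,.04],vel=.12);hit=movel([*c,ZF],vel=.03,f_stop=3);z=current_ee_pos()[2];print(hit,z)
if z<.014:
    gripper_to(0,squeeze=6);print(current_width());movel([*c,.12],vel=.1);print(current_width())
    off=Ro.from_quat(r).inv().apply(np.r_[-n*.006,0])
    th=np.pi*1.25;q=SC+.036*np.array([np.cos(th),np.sin(th)])
    r2=pick_rot([*q,.12],th-np.pi/2);q=q-Ro.from_quat(r2).apply(off)[:2]
    move_pose([*q,.12],r2);movel([*q,.03],vel=.15);print(current_width())
    print(movel([*q,ZF],vel=.03,f_stop=2),current_ee_pos());gripper_to(.044);movel([*q,.12],vel=.12)
else: movel([*c,.12])
move_pose([.507,.111,.3],down(0)); w=snapshot('wrist'); a_=w['pixels']; move_pose([.54,-.2,.34],down(0)); b=snapshot('wrist')['pixels']
m=np.hstack([a_,b]); cv2.imwrite('pics/chk2.png',cv2.cvtColor(cv2.resize(m,(800,300)),cv2.COLOR_RGB2BGR)); np.save('pics/chk2.npy',w); print(current_t())
E
```

```text
False 0.01071593537626607
0.033441537383771
0.033782581804483826
0.03312332691246609
True [0.4592 0.0816 0.0104]
72.0167
```

View pics/chk2.png

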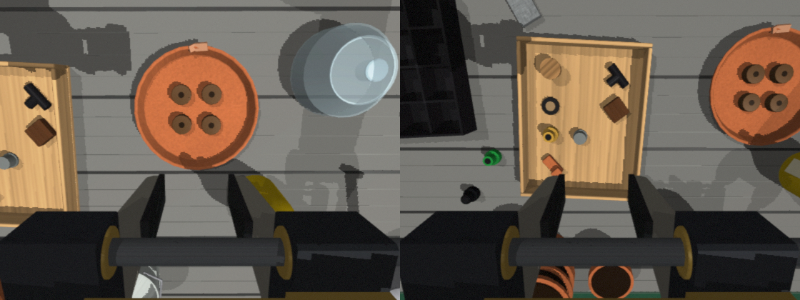

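All four pellets lie in the saucer, at (180,93), (210,93), (180,124) and (210,124) in the left view. The crate in the right view holds only the odds and ends. Next I'll press the button and replace the dome.

```bash
python3 - <<'E'
from h import *
np.set_printoptions(precision=4,suppress=True)
gripper_to(0,squeeze=6)
b=[.6468,.2215]
move_pose([.54,-.05,.34],down(0));move_pose([*b,.26],down(0))
print(movel([*b,.215],vel=.08,f_stop=3),current_ee_pos())
print(movel([*b,.2005],vel=.012,f_stop=9),current_ee_pos(),current_force());pause(.5);print(current_ee_pos(),current_force())
movel([*b,.27],vel=.08)
move_pose([.42,.345,.28],down(0));gripper_to(.05)
s=snapshot('scene');save(s,'scene2');print(current_t())
E
```

```text
False [0.6469 0.2216 0.2152]
True [0.6469 0.2215 0.2037] [-1.3542 -0.6766  4.4405]
[0.6469 0.2216 0.2034] [ 0.0723 -0.3434  4.9547]
79.6417
```

View pics/scene2.png

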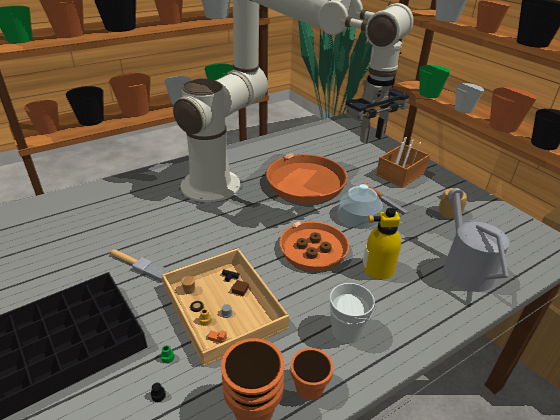

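The dome, pellets and crate are all in place, but the press reached only about 5 N at 6.1 mm of travel. I'll press again until it meets the hard stop, to be sure.

```bash
python3 - <<'E'
from h import *
np.set_printoptions(precision=4,suppress=True)
gripper_to(0,squeeze=6)
b=[.6468,.2215]
move_pose([*b,.26],down(0)); movel([*b,.214],vel=.08); pause(.2);print(current_force())
for z in (.2045,.2035,.2025,.2015,.2005):
    movel([*b,z],vel=.01); pause(.1); f=current_force()[2]; print(z,current_ee_pos()[2],f)
    if f>12: break
pause(.5); movel([*b,.27],vel=.05)
move_pose([.42,.345,.28],down(0));gripper_to(.05);print(current_t())
w=snapshot('wrist');g=w['pixels'].astype(int);u,v=proj(w,[.42,.345,.117]);print(u,v)
ref=g[int(v),int(u)];print(ref)
m=(g.min(2)>173).astype(np.uint8);n,l,st,ce=cv2.connectedComponentsWithStats(m);i=l[int(v),int(u)];print(st[i],ce[i],ray(w,*ce[i],.117))
E
```

```text
[ 1.1336 -0.5762  0.1896]
0.2045 0.20467833586664955 4.125044723818596
0.2035 0.20357879260577785 4.391169911119141
0.2025 0.20336552353581294 7.536887906848356
0.2015 0.2033349660664498 10.949681331471748
0.2005 0.2032572855402897 13.873205254504695
88.9
273.98518894239965 193.44670472125375
[208 232 238]
[260 179  31  30 729] [274.7092 193.1838] [0.4198 0.3457 0.117 ]
```

The button hit its hard stop at 0.2034 and was held there. The knob is where I expected it. Next I'll put the dome back.

```bash
python3 - <<'E'
from h import *
np.set_printoptions(precision=4,suppress=True)
R=down(0); k=[.42,.3453]
movel([*k,.15],vel=.15);print(movel([*k,.0932],vel=.05,f_stop=4))
gripper_to(0,squeeze=12);print(current_width());movel([*k,.26],vel=.08);print(current_width(),current_force())
move_pose([*SC,.26],R);movel([*SC,.115],vel=.1);print(current_width())
print(movel([*SC,.095],vel=.015,f_stop=1.5),current_ee_pos(),current_force());pause(.2)
gripper_to(.05);movel([*SC,.3],vel=.12);pause(.3)
movel([SC[0]+.026,SC[1],.3]);w=snapshot('wrist');s=snapshot('side');save(s,'side3')
x,y=map(int,proj(s,[*SC,.05]));a=cv2.resize(s['pixels'][y-70:y+70,x-93:x+93],(400,300));b=cv2.resize(w['pixels'],(400,300))
cv2.imwrite('pics/end.png',cv2.cvtColor(np.hstack([b,a]),cv2.COLOR_RGB2BGR));print(current_t())
E
```

```text
False
0.02780902601928747
0.02731690913781142 [ 0.4411 -0.1274 -1.3893]
0.02747091394581531
True [0.4809 0.1111 0.1002] [-0.1209  0.5335  5.3643]
100.6917
```

View pics/end.png

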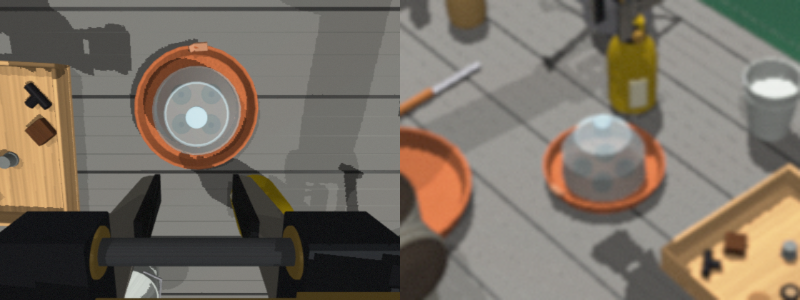

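The dome stands flat and centred over the four pellets, with its knob at (197,118) in the left view, and touchdown was at the expected height.

```bash
python3 -c "
from cell import *
print(finish_job())"
```

```text
the job is handed in; nothing more can be done
None
```

I handed the job in at about 101 s: all four pellets (the fifth was absent) lie in the saucer, the button was pressed to its stop and released, and the dome is back over them. The judge's verdict was not shown.

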